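# Make up two food parcels at the pantry table

## Task

Make up two food parcels: lay the flat oblong tin and the squat round tin flat and side by side on the floor of the white plastic tote and close the tote with its lid, fully seated all round; stand the slim tall tin and the small cardboard packet upright, side by side on the floor of the open cardboard tray. Leave the wide tin, the tea carton and the roll of tape where they are, and let go of everything.

Things in the scene. Friction and masses are not known exactly. Their poses are not given: they have to be found in the camera images.
- tote: Shallow open plastic tote, white, fixed to the table; outside 158 (x) x 223 (y) x 60 mm high, walls 4 mm, floor 4 mm thick. Origin at the centre of its underside, z up. Long side along its y. Receives the flat tin, the squat tin and then the lid.
- tray: Open cardboard tray, fixed to the table; outside 148 (x) x 198 (y) x 42 mm high, walls 4 mm, floor 4 mm thick. Origin at the centre of its underside, z up. Long side along its y. Receives the slim tin and the packet.
- lid: Loose white plastic lid of the tote, right way up: plate 175 (x) x 240 (y) x 5 mm; lip under it 132 x 197 mm, 6 mm deep, drops inside the tote with 9 mm play each way; centred on top a grey bar handle 18 (x) x 90 (y) x 30 mm. Origin: centre of the lip's lower edge; plate top at z = 11, handle top at 41 mm. Seated, its origin is 54 mm above the tote's. Either way round fits. 0.18 kg.
- flat_tin: Flat oblong fish tin, bare steel, 105 (x) x 60 (y) x 22 mm high, 0.12 to 0.2 kg, lying flat. Origin at the centre of its underside, z up. 
- squat_tin: Squat round tin with a paper label, diameter 68 mm, 38 mm high, 0.13 to 0.21 kg, upright. Origin at the centre of its underside, z up. 
- slim_tin: Slim tall round tin with a paper label, diameter 53 mm, 80 mm high, 0.14 to 0.24 kg, upright. Origin at the centre of its underside, z up. 
- packet: Upright cardboard packet with a paper band, 64 (x) x 44 (y) x 76 mm high, stiff, 0.1 to 0.16 kg. Origin at the centre of its underside, z up. 
- wide_tin: Bystander: wide round tin, diameter 100 mm, 75 mm high, loose. Origin at the centre of its underside, z up. Leave it where it is.
- tea_carton: Bystander: brown carton with a green band, 120 (x) x 70 (y) x 75 mm high, loose. Origin at the centre of its underside, z up. Leave it where it is.
- tape_roll: Bystander: yellow roll of packing tape lying flat, outer diameter 104 mm, 48 mm high, loose. Origin at the centre of its underside, z up. Leave it where it is.

How it is judged:
By the outcome, as a careful person would: the job done as asked, in the order asked, and still so for the second after the job is handed in, with the robot touching nothing.
It also fails if it takes over 128 s, if anything falls off the work surface, if the arm or the gripper's body presses on something with over 40 N, if the wrist force passes 120 N, or if a joint passes its speed limit or range.

## Robot

A 6-joint arm with a two-finger parallel gripper is mounted at the origin on the work surface. World frame = base frame: x ahead of the robot, y to its left, z up, the work surface at z = 0. Lengths are in mm, angles in degrees, forces in N, time in s.
With the tool pointing down it reaches from about 300 to 850 mm from the base axis. Payload 4.2 kg.
Tool frame: the origin (TCP) lies midway between the tips of the shut fingers; the grasp point (between the pads) lies 19 mm behind it (env.grasp_offset is the distance from the TCP to the grasp point, in mm); z points along the fingers, y is the line along which they close (so a half turn about z gives the same grasp; the last joint's range is limited). The gripper opens to 91 mm and grips with 3 to 60 N. Pads are 32 mm wide; open, the fingers measure 118 mm over their backs; the gripper's body (76 mm by 178 mm) begins 60 mm behind the grasp point.
Start: joints at [69.041, 18.312, 89.639, -0, 72.044, -1.146], TCP at [194.899, 540.978, 213.976] pointing down, gripper open.
Joint ranges: [-177.97, 177.97], [-48.28, 115.42], [12.27, 149.76], [-77.06, 257.06], [2.81, 150.46], [-146.56, 146.56]. Speed limits (degrees/s): [147.25, 147.25, 180, 180, 180, 180].

## Interface

Orientations are given as [roll, pitch, yaw] about the fixed x, y, z axes, in that order (R = Rz(yaw) Ry(pitch) Rx(roll)).
In Python, from workcell import env, optics gives the robot as it stands. The module is installed in compiled form; this text tells all that it offers.
- The arm moves only by the tool send_rows, never from a script. Its argument "targets" is a list that holds one entry, the list of rows, each a list of 7 numbers: the turn, a rotation vector about the world's x, y, z scaled (see below), then the shift along the world's x, y, z scaled (see below), then the closure, from -1 (fully open) to 1 (shut). In form: [[[rx, ry, rz, x, y, z, gripper], ...]]. A call has 1 to 12 rows; each row shifts and turns the commanded pose from where the row before left it; what a row does not reach is not made up. The controller multiplies each number of a shift by 0.2 m and each number of a turn by pi/2 rad. A row lasts 1/10 s, in which the tool goes at most 50 mm and 8.59 degrees, less where a joint would pass 70% of its speed; a pose out of reach is approached as far as the arm can. A call with a number of a shift or a turn outside -1 to 1 is refused whole. A call with a gripper value outside its range is refused whole. The fingers move at their own pace and stop on an object; "grip_force" is the grip in N (left out, the last holds). Time passes only in rows, so rows that do not move let the fingers close. It gives the time, the measured TCP pose, the force, the opening and the grip force at its end, in the units of the state.
- env.state(): the state, without advancing time (a new reading comes with each control period).
- optics.grab_frame(name): name is "side" or "top"; returns (picture, depth): 384x512x3 uint8, red, green, blue; 384x512 float32, mm along the optical axis (not along the pixel's ray), 0 where there is no reading.
- optics.camera_info(name): a dict with "camera_matrix" (3x3 intrinsics, pixels), "k1" (the pictures are not rectified: a ray, as slopes to the right and down, at radius r is drawn at 1 + k1 r^2 times it, then the intrinsics apply), "R" (3x3) and "t" (3): a world point X has camera coordinates R X + t. Camera axes: x right, y down, z forward; pixel columns grow to the right and rows downward; lengths in mm; the calibration is good to about 2 mm. A picture is of the moment at which its call begins. camera_info takes no time and is no camera call.
- env.job_done(): hands the job in; it is judged then, once.
Trained networks look in the newest picture that a camera, given by its name, has taken for a name from the list of things; names that differ only in an ending like _2 or _b are one class to them, and where a whole thing is asked for, a point or a joint stands for the part that bears it (a point fixed in the world has none). Each returns a list of dicts, best first, with "conf" (0 to 1); they miss things now and then, are a little off and sometimes report something else, mostly with a low value. They report only what shows in the picture. A call takes as long as a camera call.
- optics.silhouettes(camera, name): "mask" (384x512 bool, what is visible of it) and "at" ([column, row] in pixels, amid what is visible of it).
- optics.place_of(camera, name): "at" ([column, row] in pixels: a listed point, or the origin of a listed thing).
The state is a dict: "time_s": time; "qpos": joint angles; "qvel": joint speeds; "effort": joint torques, N m; "ee_pos": TCP position; "ee_rot": TCP orientation; "force": force on the tool from outside, world axes, zero at the start; "torque": the same for the moment, N m; "gripper_width": finger opening in mm; "gripper_force": force on a finger pad.
Only numpy, scipy, OpenCV 4.12 (cv2) and the standard library are available. Lean on these libraries where they do the work, as an engineer would, in place of code of your own. Each camera call takes 0.05 s, during which the arm holds its last target. There are 200 camera calls.

## Working session

There is one attempt and no reset: what is moved stays moved. The work goes in short steps, Python scripts to look and compute and a tool call to move; the robot and the scene stay as the last step left them, time stands still between calls to the robot, and variables do not carry over. Pictures are saved under pics/ and viewed, at most 14 in all, crops included, and the job is handed in when it is done.

Besides the shell and the picture viewer there is one more tool, called after "Call:" by a JSON object that holds its "fn" and its "kwargs", one argument or row to a line. send_rows: Moves the arm, as the interface text tells. Its arguments: {"type":"object","properties":{"targets":{"type":"array"},"grip_force":{"type":"number"}},"required":["targets"]}

```bash
mkdir -p pics; cat > h.py <<'E'
import numpy as np, cv2
from workcell import env, optics
def cloud(name, depth):
    c=optics.camera_info(name); K=np.array(c["camera_matrix"]); 
    v,u=np.mgrid[0:384,0:512].astype(float)
    p=cv2.undistortPoints(np.stack([u.ravel(),v.ravel()],1)[:,None],K,np.array([c["k1"],0,0,0.]))[:,0]
    P=np.c_[p,np.ones(len(p))]*depth.ravel()[:,None]
    return ((P-np.array(c["t"]))@np.array(c["R"])).reshape(384,512,3)
def rect(pts):
    (c,(w,h),a)=cv2.minAreaRect(pts.astype(np.float32)); return np.round([*c,w,h,a],1)
E
cat > look.py <<'E'
from h import *
import sys
for n in ("top","side"):
    im,d=optics.grab_frame(n); cv2.imwrite(f"pics/{sys.argv[1]}_{n}.png",im[:,:,::-1]); np.save(f"{n}.npy",d)
E
cat > a.py <<'E'
from h import *
print(env.state()["time_s"],env.grasp_offset)
for n in ("top","side"):
    c=optics.camera_info(n); R=np.array(c["R"]); print(n,"pos",np.round(-R.T@np.array(c["t"])),"fwd",np.round(R[2],2))
d=np.load("top.npy"); P=cloud("top",d)
for t in "tote tray lid flat_tin squat_tin slim_tin packet wide_tin tea_carton tape_roll".split():
    for s in optics.silhouettes("top",t)[:2]:
        m=s["mask"]&(d>0); p=P[m]; zt=np.percentile(p[:,2],95); q=p[abs(p[:,2]-zt)<6]
        print(t,round(s["conf"],2),np.round(s["at"]),m.sum(),"ztop",round(zt,1),"rect(cx,cy,w,h,a)",rect(q[:,:2]))
E
python3 look.py a; python3 a.py
```

```text
0.1 18.8
top pos [ 174.   -6. 1680.] fwd [ 0.2  -0.01 -0.98]
side pos [  313. -1288.   841.] fwd [ 0.12  0.84 -0.53]
tote 0.97 [247. 158.] 2484 ztop 58.3 rect(cx,cy,w,h,a) [653.9 -10.6 160.5 222.2   4. ]
tote 0.33 [322. 230.] 293 ztop 44.7 rect(cx,cy,w,h,a) [ 359.4 -287.1   60.9   63.9   87.6]
tray 0.59 [318. 169.] 2100 ztop 41.6 rect(cx,cy,w,h,a) [ 593.6 -287.9  198.9  148.    88.2]
lid 0.56 [173. 174.] 2690 ztop 22.2 rect(cx,cy,w,h,a) [610.4 285.1 173.9 233.1   2.7]
flat_tin 0.97 [224. 217.] 442 ztop 28.3 rect(cx,cy,w,h,a) [420.3  79.2  58.5 102.6  76.8]
flat_tin 0.39 [166. 228.] 201 ztop 85.2 rect(cx,cy,w,h,a) [389.9 307.5  40.9  44.5  88.5]
squat_tin 0.55 [323. 232.] 298 ztop 44.7 rect(cx,cy,w,h,a) [ 359.4 -287.1   60.9   63.9   87.6]
slim_tin 0.57 [168. 229.] 193 ztop 85.2 rect(cx,cy,w,h,a) [389.9 307.4  41.   44.3  89.4]
packet 0.74 [266. 213.] 236 ztop 82.3 rect(cx,cy,w,h,a) [437.  -80.2  43.5  59.8  89.2]
packet 0.52 [112. 218.] 704 ztop 80.5 rect(cx,cy,w,h,a) [441.7 511.8  92.7  93.9  11.3]
wide_tin 0.57 [110. 214.] 688 ztop 80.6 rect(cx,cy,w,h,a) [441.7 511.8  92.7  93.9  11.3]
tea_carton 0.95 [378. 206.] 804 ztop 81.6 rect(cx,cy,w,h,a) [ 443.7 -503.5   68.4  119.1   73.8]
tape_roll 0.68 [111. 176.] 445 ztop 54.0 rect(cx,cy,w,h,a) [578.1 491.3 102.5  98.2  68.1]
tape_roll 0.56 [377. 205.] 774 ztop 81.6 rect(cx,cy,w,h,a) [ 443.8 -503.4   68.1  119.1   73.8]
```

View pics/a_top.png

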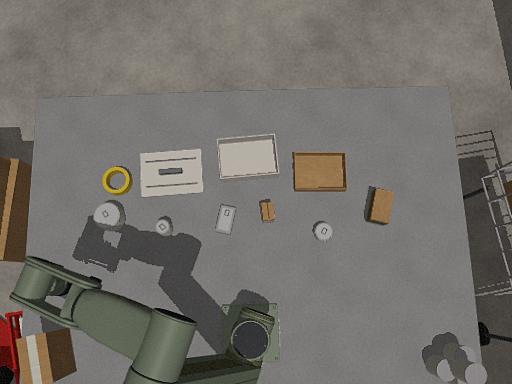

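View pics/a_side.png

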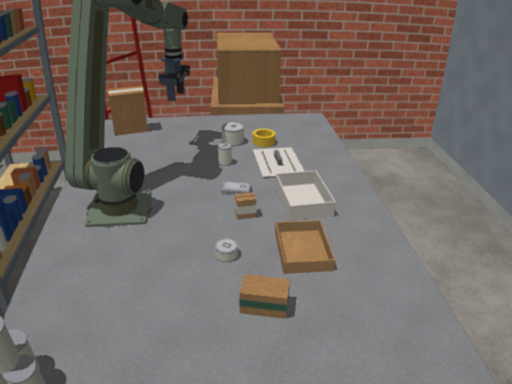

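The top view shows tape, lid, tote, tray along the upper row, and wide tin, slim tin, flat tin (226,219), packet (267,210), squat tin (323,231) and tea carton below it. This agrees with the best detections. I'll cross-check with the side camera.

```bash
cat > b.py <<'E'
from h import *
H=dict(tote=60,tray=42,lid=11,flat_tin=22,squat_tin=38,slim_tin=80,packet=76)
im,d0=optics.grab_frame("top"); P=cloud("top",d0)
# table plane check near objects
for n in ("top","side"):
    d=np.load(n+".npy"); Q=cloud(n,d).reshape(-1,3); 
    for (x,y) in [(360,0),(500,200),(520,-150),(700,150),(500,-400)]:
        s=(abs(Q[:,0]-x)<25)&(abs(Q[:,1]-y)<25); print(n,x,y,np.round(np.median(Q[s,2]),1))
d=np.load("side.npy"); S=cloud("side",d)
for t in H:
    r=optics.silhouettes("side",t)[:1]
    for s in r:
        m=s["mask"]&(d>0); p=S[m]; zt=np.percentile(p[:,2],95); q=p[abs(p[:,2]-zt)<5]
        print(t,round(s["conf"],2),np.round(s["at"]),"ztop",round(zt,1),rect(q[:,:2]))
        r=rect(p[:,:2]); print("   all",r)
m=optics.silhouettes("top","lid")[0]["mask"]&(d0>0); p=P[m]
q=p[p[:,2]>32]; print("handle",len(q),rect(q[:,:2]),np.round(np.median(q,0),1))
q=p[(p[:,2]<22)]; print("plate",rect(q[:,:2]),np.median(q[:,2]))
E
python3 b.py
```

```text
top 360 0 -0.8
top 500 200 0.7
top 520 -150 1.2
top 700 150 1.1
top 500 -400 1.0
side 360 0 -2.1
side 500 200 -1.8
side 520 -150 -1.8
side 700 150 nan
side 500 -400 0.7
tote 0.66 [306. 198.] ztop 57.2 [653.7 -14.2 157.9 238.2   2.6]
   all [6.655e+02 1.480e+01 1.914e+02 2.975e+02 2.000e-01]
tray 0.65 [302. 246.] ztop 40.8 [ 593.4 -290.1  203.8  150.3   88.5]
   all [ 601.9 -261.5  268.   168.    87.4]
lid 0.93 [277. 160.] ztop 29.7 [609.6 271.5   8.5  72.7   7.3]
   all [617.1 250.8 180.2 320.8   2.7]
flat_tin 0.66 [236. 186.] ztop 25.3 [422.1  71.6  61.5  99.7  78.7]
   all [413.7  22.6 178.4 103.8  79. ]
squat_tin 0.91 [227. 247.] ztop 39.2 [ 361.7 -289.4   65.4   66.3   64.3]
   all [ 368.2 -269.   112.    67.4   72.8]
slim_tin 0.83 [223. 150.] ztop 80.9 [393.7 301.6  49.3  56.    1.6]
   all [393.9 301.   59.1  49.7  86.4]
packet 0.67 [246. 205.] ztop 75.7 [439.9 -83.6  63.6  46.2   4.3]
   all [444.4 -42.1 147.8  71.8  82.6]
handle 111 [612.1 287.   19.2  89.8   1.4] [610.6 287.3  40.5]
plate [614.7 288.4 184.3 247.3   2.9] 11.115733888509663
  return _methods._mean(a, axis=axis, dtype=dtype,
  ret = ret.dtype.type(ret / rcount)
```

```bash
cat > s.py <<'E'
from h import *
from scipy.spatial.transform import Rotation as Ro
s=env.state(); R=Ro.from_euler('xyz',s["ee_rot"],degrees=True).as_matrix()
print({k:np.round(s[k],1) for k in ("time_s","ee_pos","ee_rot","qpos","force","gripper_width","gripper_force")})
print("yaw of tool y", np.degrees(np.arctan2(R[1,1],R[0,1])).round(2),"z",R[:,2].round(3))
E
python3 s.py
```

```text
{'time_s': np.float64(1.0), 'ee_pos': array([194.9, 541. , 214. ]), 'ee_rot': array([180. ,   0. , 160.2]), 'qpos': array([69. , 18.3, 89.6, -0. , 72. , -1.1]), 'force': array([-0.1,  0.4,  0.4]), 'gripper_width': np.float64(91.0), 'gripper_force': np.float64(0.0)}
yaw of tool y 70.19 z [ 0.  0. -1.]
```

Call:
{"fn": "send_rows", "kwargs": {
  "targets": [
    [[0, 0, 0.0068, 0.0942, -0.1933, -0.03, -1], [0, 0, 0.0068, 0.0942, -0.1933, -0.03, -1], [0, 0, 0.0068, 0.0942, -0.1933, -0.03, -1], [0, 0, 0.0068, 0.0942, -0.1933, -0.03, -1], [0, 0, 0.0068, 0.0942, -0.1933, -0.03, -1], [0, 0, 0.0068, 0.0942, -0.1933, -0.03, -1], [0, 0, 0.0068, 0.0942, -0.1933, -0.03, -1], [0, 0, 0.0068, 0.0942, -0.1933, -0.03, -1], [0, 0, 0.0068, 0.0942, -0.1933, -0.03, -1], [0, 0, 0.0068, 0.0942, -0.1933, -0.03, -1], [0, 0, 0.0068, 0.0942, -0.1933, -0.03, -1], [0, 0, 0.0068, 0.0942, -0.1933, -0.03, -1]]
  ],
  "grip_force": 25
}}

```text
time_s: 2.25
ee_pos: [421.7, 75.4, 142.1]
ee_rot: [180.0, 0.1, 167.5]
force: [1.4, 0.5, 0.4]
gripper_width: 91.2
gripper_force: 0.0
```

```bash
python3 look.py b; python3 s.py; python3 -c "
import cv2
a=cv2.imread('pics/b_side.png')[130:240,180:320];b=cv2.imread('pics/b_top.png')[150:260,170:310]
cv2.imwrite('pics/b2.png',cv2.resize(cv2.hconcat([a,b]),None,fx=2.8,fy=2.8))"
```

```text
{'time_s': np.float64(2.4), 'ee_pos': array([422.6,  73.4, 141.6]), 'ee_rot': array([-179.9,    0. ,  167.2]), 'qpos': array([ 8.400e+00,  9.000e+00,  1.139e+02, -1.000e-01,  5.710e+01,
       -6.880e+01]), 'force': array([-0.1,  0.5,  1.1]), 'gripper_width': np.float64(90.7), 'gripper_force': np.float64(0.0)}
yaw of tool y 77.2 z [ 0.    -0.001 -1.   ]
```

View pics/b2.png

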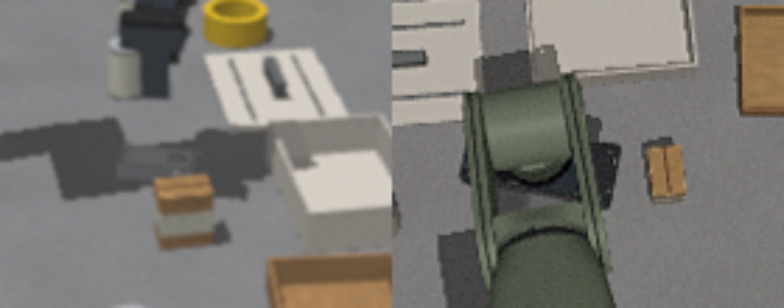

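The picture shows the gripper above the flat tin, whose dark shape lies in the gripper's shadow. Going down, with a small y correction.

Call:
{"fn": "send_rows", "kwargs": {
  "targets": [
    [[0, 0, 0, 0, 0.015, -0.1, -1], [0, 0, 0, 0, 0, -0.1, -1], [0, 0, 0, 0, 0, -0.1, -1], [0, 0, 0, 0, 0, -0.1, -1], [0, 0, 0, 0, 0, -0.1, -1], [0, 0, 0, 0, 0, 0, -1], [0, 0, 0, 0, 0, 0, -1]]
  ]
}}

```text
time_s: 3.05
ee_pos: [421.0, 80.6, 42.3]
ee_rot: [180.0, -0.0, 167.6]
force: [-0.5, 0.1, 0.4]
gripper_width: 91.4
gripper_force: 0.0
```

```bash
python3 s.py
```

```text
{'time_s': np.float64(3.0), 'ee_pos': array([421. ,  80.6,  42.3]), 'ee_rot': array([180. ,  -0. , 167.6]), 'qpos': array([  9.3,  16.8, 121.7,   0. ,  41.5, -68.3]), 'force': array([-0.5,  0.1,  0.4]), 'gripper_width': np.float64(91.4), 'gripper_force': np.float64(0.0)}
yaw of tool y 77.56 z [-0.  0. -1.]
```

Call:
{"fn": "send_rows", "kwargs": {
  "targets": [
    [[0, 0, 0, 0, -0.015, -0.1, -1], [0, 0, 0, 0, 0, -0.07, -1], [0, 0, 0, 0, 0, -0.025, -1], [0, 0, 0, 0, 0, 0, 0.2], [0, 0, 0, 0, 0, 0, 1], [0, 0, 0, 0, 0, 0, 1], [0, 0, 0, 0, 0, 0, 1], [0, 0, 0, 0, 0, 0, 1], [0, 0, 0, 0, 0, 0, 1]]
  ]
}}

```text
time_s: 3.95
ee_pos: [421.6, 77.3, 3.6]
ee_rot: [179.9, 0.1, 167.5]
force: [-0.4, 2.0, 5.9]
gripper_width: 59.7
gripper_force: 24.9
```

Call:
{"fn": "send_rows", "kwargs": {
  "targets": [
    [[0, 0, 0, 0, 0, 0.1, 1], [0, 0, 0, 0, 0, 0.15, 1], [0, 0, 0, 0, 0, 0.15, 1], [0, 0, 0.03, 0.1, -0.02, 0.15, 1], [0, 0, 0.03, 0.15, -0.03, 0, 1], [0, 0, 0.03, 0.2, -0.04, 0, 1], [0, 0, 0.03, 0.2, -0.04, 0, 1], [0, 0, 0.03, 0.2, -0.04, 0, 1], [0, 0, 0.028, 0.2, -0.03, 0, 1], [0, 0, 0, 0.1, -0.01, 0, 1], [0, 0, 0, 0, 0, 0, 1]]
  ]
}}

```text
time_s: 5.05
ee_pos: [653.0, 34.4, 111.5]
ee_rot: [-180.0, -0.0, -176.5]
force: [-0.5, -0.6, -1.5]
gripper_width: 60.1
gripper_force: 24.9
```

```bash
python3 s.py
```

```text
{'time_s': np.float64(5.0), 'ee_pos': array([653. ,  34.4, 111.5]), 'ee_rot': array([-180. ,   -0. , -176.5]), 'qpos': array([  2. ,  29.5,  86.9,  -0. ,  63.6, -91.5]), 'force': array([-0.5, -0.6, -1.5]), 'gripper_width': np.float64(60.1), 'gripper_force': np.float64(24.9)}
yaw of tool y 93.51 z [-0. -0. -1.]
```

Call:
{"fn": "send_rows", "kwargs": {
  "targets": [
    [[0, 0, 0, 0, 0, -0.1, 1], [0, 0, 0, 0, 0, -0.15, 1], [0, 0, 0, 0, 0, -0.125, 1], [0, 0, 0, 0, 0, -0.1, 1], [0, 0, 0, 0, 0, -0.04, 1], [0, 0, 0, 0, 0, -0.01, 1], [0, 0, 0, 0, 0, 0, 1], [0, 0, 0, 0, 0, 0, -0.58], [0, 0, 0, 0, 0, 0, -0.58], [0, 0, 0, 0, 0, 0, -0.58], [0, 0, 0, 0, 0, 0, -0.58]]
  ]
}}

```text
time_s: 6.15
ee_pos: [651.3, 35.1, 8.5]
ee_rot: [180.0, 0.1, -176.4]
force: [1.0, -0.4, 0.1]
gripper_width: 71.8
gripper_force: 0.0
```

Call:
{"fn": "send_rows", "kwargs": {
  "targets": [
    [[0, 0, 0, 0, 0, 0.1, -0.58], [0, 0, 0, 0, 0, 0.15, -0.58], [0, 0, 0, 0, 0, 0.15, -0.58], [0, 0, 0, 0, 0, 0.2, -1]]
  ]
}}

```text
time_s: 6.55
ee_pos: [649.9, 35.0, 127.9]
ee_rot: [180.0, -0.2, -176.5]
force: [0.7, -0.7, 0.3]
gripper_width: 77.4
gripper_force: 0.0
```

Call:
{"fn": "send_rows", "kwargs": {
  "targets": [
    [[0, 0, -0.0833, -0.1211, -0.1346, 0, -1], [0, 0, -0.0833, -0.1211, -0.1346, 0, -1], [0, 0, -0.0833, -0.1211, -0.1346, 0, -1], [0, 0, -0.0833, -0.1211, -0.1346, 0, -1], [0, 0, -0.0833, -0.1211, -0.1346, 0, -1], [0, 0, -0.0833, -0.1211, -0.1346, 0, -1], [0, 0, -0.0833, -0.1211, -0.1346, 0, -1], [0, 0, -0.0833, -0.1211, -0.1346, 0, -1], [0, 0, -0.0833, -0.1211, -0.1346, 0, -1], [0, 0, -0.0833, -0.1211, -0.1346, 0, -1], [0, 0, -0.0833, -0.1211, -0.1346, 0, -1], [0, 0, -0.0833, -0.1211, -0.1346, 0, -1]]
  ]
}}

```text
time_s: 7.75
ee_pos: [359.3, -289.0, 128.3]
ee_rot: [180.0, 0.0, 93.3]
force: [1.2, -0.6, -0.2]
gripper_width: 91.1
gripper_force: 0.0
```

```bash
python3 look.py c; python3 s.py; python3 - <<'E'
from h import *
d=np.load("top.npy"); P=cloud("top",d)
r=optics.silhouettes("top","flat_tin")
for s in r[:2]:
    p=P[s["mask"]&(d>0)]; print(s["conf"],rect(p[:,:2]),np.median(p[:,2]))
a=cv2.imread('pics/c_side.png')[130:290,180:340];b=cv2.imread('pics/c_top.png')[110:270,210:370]
cv2.imwrite('pics/c2.png',cv2.resize(cv2.hconcat([a,b]),None,fx=2.5,fy=2.5))
E
```

```text
{'time_s': np.float64(7.8), 'ee_pos': array([ 358.1, -290.2,  128.2]), 'ee_rot': array([-1.80e+02,  1.00e-01,  9.33e+01]), 'qpos': array([-4.040e+01,  1.260e+01,  1.114e+02, -1.000e-01,  5.600e+01,
       -4.360e+01]), 'force': array([0.6, 1.1, 0.8]), 'gripper_width': np.float64(91.1), 'gripper_force': np.float64(0.0)}
yaw of tool y 3.26 z [-0.    -0.001 -1.   ]
0.89 [649.3  34.4 106.6  60.9   4.3] 26.452109874315497
```

View pics/c2.png

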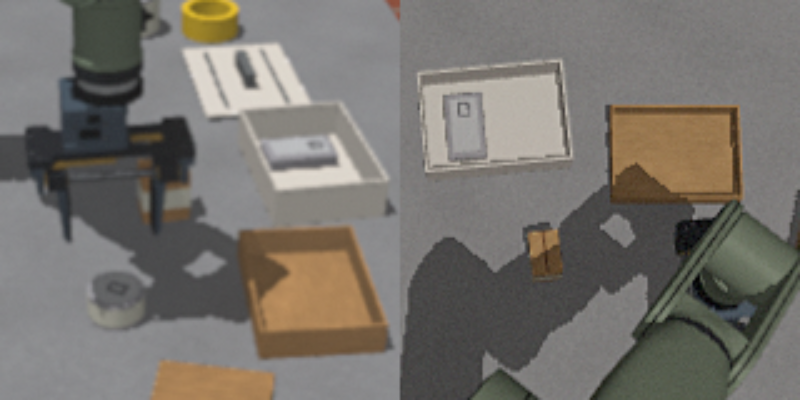

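The side crop shows the flat tin lying flat in the tote at its +y end. The squat tin sits clear under the open gripper. Descending and gripping.

Call:
{"fn": "send_rows", "kwargs": {
  "targets": [
    [[0, 0, 0, 0, 0, -0.1, -1], [0, 0, 0, 0, 0, -0.15, -1], [0, 0, 0, 0, 0, -0.15, -1], [0, 0, 0, 0, 0, -0.11, -1], [0, 0, 0, 0, 0, -0.07, -1], [0, 0, 0, 0, 0, -0.03, -1], [0, 0, 0, 0, 0, 0, -0.2], [0, 0, 0, 0, 0, 0, 1], [0, 0, 0, 0, 0, 0, 1], [0, 0, 0, 0, 0, 0, 1], [0, 0, 0, 0, 0, 0, 1]]
  ]
}}

```text
time_s: 9.0
ee_pos: [361.0, -288.3, 6.8]
ee_rot: [179.9, 0.1, 93.6]
force: [1.2, 0.9, 4.4]
gripper_width: 67.6
gripper_force: 25.0
```

Call:
{"fn": "send_rows", "kwargs": {
  "targets": [
    [[0, 0, 0, 0, 0, 0.1, 1], [0, 0, 0, 0, 0, 0.2, 1], [0, 0, 0, 0, 0, 0.25, 1], [0, 0, 0, 0.06, 0.05, 0, 1], [0, 0, 0, 0.16, 0.12, 0, 1], [0, 0, 0, 0.2, 0.16, 0, 1], [0, 0, 0, 0.2, 0.16, 0, 1], [0, 0, 0, 0.2, 0.16, 0, 1], [0, 0, 0, 0.2, 0.16, 0, 1], [0, 0, 0, 0.2, 0.16, 0, 1], [0, 0, 0, 0.18, 0.14, 0, 1], [0, 0, 0, 0.08, 0.05, 0, 1]]
  ]
}}

```text
time_s: 10.2
ee_pos: [654.2, -56.7, 115.4]
ee_rot: [179.9, -0.0, 93.7]
force: [-0.2, 0.3, -1.8]
gripper_width: 67.4
gripper_force: 25.0
```

Call:
{"fn": "send_rows", "kwargs": {
  "targets": [
    [[0, 0, 0, 0, 0, 0, 1], [0, 0, 0, 0, 0, 0, 1]]
  ]
}}

```text
time_s: 10.4
ee_pos: [650.6, -59.9, 115.2]
ee_rot: [-179.9, 0.0, 93.6]
force: [-0.7, -0.3, -0.6]
gripper_width: 67.8
gripper_force: 25.0
```

Call:
{"fn": "send_rows", "kwargs": {
  "targets": [
    [[0, 0, 0, 0.025, 0.02, -0.1, 1], [0, 0, 0, 0, 0, -0.15, 1], [0, 0, 0, 0, 0, -0.125, 1], [0, 0, 0, 0, 0, -0.09, 1], [0, 0, 0, 0, 0, -0.04, 1], [0, 0, 0, 0, 0, -0.02, 1], [0, 0, 0, 0, 0, 0, 1], [0, 0, 0, 0, 0, 0, -0.7], [0, 0, 0, 0, 0, 0, -0.7], [0, 0, 0, 0, 0, 0, -0.7], [0, 0, 0, 0, 0, 0, -0.7]]
  ]
}}

```text
time_s: 11.5
ee_pos: [656.8, -55.8, 11.4]
ee_rot: [179.9, 0.0, 93.6]
force: [-0.7, -0.0, -0.5]
gripper_width: 77.6
gripper_force: 0.0
```

Call:
{"fn": "send_rows", "kwargs": {
  "targets": [
    [[0, 0, 0, 0, 0, 0.1, -0.7], [0, 0, 0, 0, 0, 0.2, -0.7], [0, 0, 0, 0, 0, 0.2, -0.7], [0, 0, 0, -0.02, 0.1, 0.1, -0.7], [0, 0, 0, -0.03, 0.22, 0, -0.7], [0, 0, 0, -0.03, 0.23, 0, -0.7], [0, 0, 0, -0.03, 0.23, 0, -0.7], [0, 0, 0, -0.03, 0.23, 0, -0.7], [0, 0, 0, -0.03, 0.23, 0, -0.7], [0, 0, 0, -0.03, 0.23, 0, -0.7], [0, 0, 0, -0.025, 0.16, 0, -0.7], [0, 0, -0.01, 0, 0.085, 0, -0.7]]
  ]
}}

```text
time_s: 12.7
ee_pos: [610.5, 290.5, 131.0]
ee_rot: [180.0, -0.0, 92.8]
force: [0.4, -0.5, -0.6]
gripper_width: 77.3
gripper_force: 0.0
```

```bash
python3 look.py d; python3 s.py; python3 - <<'E'
from h import *
d=np.load("top.npy"); P=cloud("top",d)
for t in ("tote","flat_tin","squat_tin","packet","tray","slim_tin"):
  for s in optics.silhouettes("top",t)[:1]:
    p=P[s["mask"]&(d>0)]; zt=np.percentile(p[:,2],95); q=p[abs(p[:,2]-zt)<6]; print(t,s["conf"],rect(q[:,:2]),zt.round(1))
# tote rim
s=P[(abs(P[...,0]-654)<110)&(abs(P[...,1]+11)<140)&(P[...,2]>52)&(P[...,2]<70)]; print("rim",rect(s[:,:2]))
s=P[(abs(P[...,0]-593)<110)&(abs(P[...,1]+289)<130)&(P[...,2]>35)&(P[...,2]<50)]; print("trayrim",rect(s[:,:2]))
a=cv2.imread('pics/d_side.png')[120:280,180:340];b=cv2.imread('pics/d_top.png')[110:270,140:300]
cv2.imwrite('pics/d2.png',cv2.resize(cv2.hconcat([a,b]),None,fx=2.5,fy=2.5))
E
```

```text
{'time_s': np.float64(12.8), 'ee_pos': array([611.1, 289.8, 130.9]), 'ee_rot': array([180. ,  -0. ,  92.9]), 'qpos': array([24.4, 30.5, 82.1,  0. , 67.4, 21.5]), 'force': array([-0.8, -0.1, -0.6]), 'gripper_width': np.float64(77.1), 'gripper_force': np.float64(0.0)}
yaw of tool y 2.89 z [ 0.     0.001 -1.   ]
flat_tin 0.86 [647.2  36.5  98.2  54.4   3.9] 33.7
squat_tin 0.53 [654.7 -52.5  63.3  62.   32.5] 48.7
packet 0.71 [437.1 -79.5  62.9  42.3   7. ] 82.5
tray 0.72 [ 593.9 -288.   199.4  148.7   88.1] 42.0
rim [655.2 -11.1 161.9 223.3   3.8]
trayrim [ 593.7 -288.8  201.1  149.1   88.2]
```

View pics/d2.png

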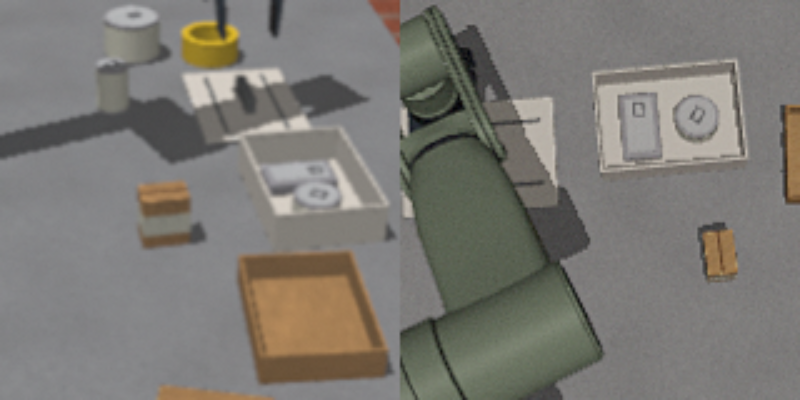

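Both tins are flat and apart in the tote (crop at about (640,125) and (697,117)). Now gripping the lid handle.

Call:
{"fn": "send_rows", "kwargs": {
  "targets": [
    [[0, 0, 0, 0, 0, -0.1, -0.7], [0, 0, 0, 0, 0, -0.15, -0.5], [0, 0, 0, 0, 0, -0.15, -0.3], [0, 0, 0, 0, 0, -0.1, -0.2], [0, 0, 0, 0, 0, -0.05, -0.2], [0, 0, 0, 0, 0, -0.025, -0.2], [0, 0, 0, 0, 0, 0, -0.2], [0, 0, 0, 0, 0, 0, 0.3], [0, 0, 0, 0, 0, 0, 1], [0, 0, 0, 0, 0, 0, 1], [0, 0, 0, 0, 0, 0, 1], [0, 0, 0, 0, 0, 0, 1]]
  ],
  "grip_force": 40
}}

```text
time_s: 14.3
ee_pos: [611.7, 287.3, 16.3]
ee_rot: [180.0, -0.0, 92.7]
force: [0.4, -0.4, 3.8]
gripper_width: 18.0
gripper_force: 36.8
```

```bash
python3 s.py
```

```text
{'time_s': np.float64(14.3), 'ee_pos': array([611.7, 287.3,  16.3]), 'ee_rot': array([180. ,  -0. ,  92.7]), 'qpos': array([24.2, 36.5, 89.3, -0. , 54.2, 21.5]), 'force': array([ 0.4, -0.4,  3.8]), 'gripper_width': np.float64(18.0), 'gripper_force': np.float64(36.8)}
yaw of tool y 2.69 z [ 0.001  0.    -1.   ]
```

Call:
{"fn": "send_rows", "kwargs": {
  "targets": [
    [[0, 0, 0, 0, 0, 0.05, 1], [0, 0, 0, 0, 0, 0.15, 1], [0, 0, 0, 0, 0, 0.2, 1], [0, 0, 0, 0, 0, 0.15, 1], [0, 0, 0.011, 0.03, -0.1, 0, 1], [0, 0, 0, 0.03, -0.2, 0, 1], [0, 0, 0, 0.03, -0.2, 0, 1], [0, 0, 0, 0.03, -0.2, 0, 1], [0, 0, 0, 0.03, -0.2, 0, 1], [0, 0, 0, 0.03, -0.2, 0, 1], [0, 0, 0, 0.02, -0.2, 0, 1], [0, 0, 0, 0.015, -0.13, 0, 1]]
  ]
}}

```text
time_s: 15.5
ee_pos: [654.5, -1.7, 126.4]
ee_rot: [-180.0, 0.0, 93.6]
force: [0.8, 0.4, -2.7]
gripper_width: 17.6
gripper_force: 40.0
```

Call:
{"fn": "send_rows", "kwargs": {
  "targets": [
    [[0, 0, 0, 0, -0.06, 0, 1], [0, 0, 0, 0, 0, 0, 1], [0, 0, 0, 0, 0, 0, 1], [0, 0, 0, 0, 0, 0, 1]]
  ]
}}

```text
time_s: 15.9
ee_pos: [654.4, -9.1, 126.0]
ee_rot: [-180.0, -0.0, 93.8]
force: [-0.3, -0.4, -1.6]
gripper_width: 17.8
gripper_force: 40.0
```

```bash
python3 look.py e; python3 s.py; python3 - <<'E'
from h import *
S=cloud("side",np.load("side.npy"))
for s in optics.silhouettes("side","lid")[:1]:
    p=S[s["mask"]&(np.load("side.npy")>0)]; q=p[(p[:,2]>105)&(p[:,2]<130)]; print(s["conf"],rect(q[:,:2]),np.median(q[:,2]))
a=cv2.imread('pics/e_side.png')[100:260,220:420];b=cv2.imread('pics/e_top.png')[90:250,170:330]
cv2.imwrite('pics/e2.png',cv2.resize(cv2.hconcat([a,b]),None,fx=2.2,fy=2.2))
E
```

```text
{'time_s': np.float64(16.0), 'ee_pos': array([654.4,  -9.3, 126. ]), 'ee_rot': array([-180. ,   -0. ,   93.8]), 'qpos': array([-1.8, 28.9, 85.8,  0. , 65.4, -5.6]), 'force': array([ 0.8,  0.2, -1.4]), 'gripper_width': np.float64(17.7), 'gripper_force': np.float64(40.0)}
yaw of tool y 3.78 z [-0.  0. -1.]
0.58 [655.2 -13.  174.5 243.9   4. ] 119.11246284386232
```

View pics/e2.png

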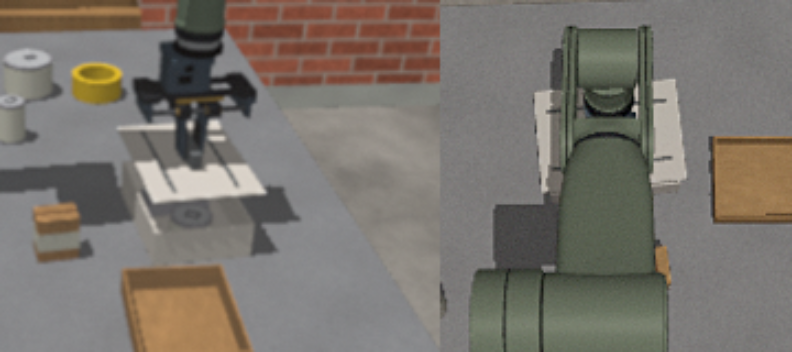

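The lid is level and centred over the tote in both views. Lowering it.

Call:
{"fn": "send_rows", "kwargs": {
  "targets": [
    [[0, 0, 0, 0, -0.008, -0.08, 1], [0, 0, 0, 0, 0, -0.1, 1], [0, 0, 0, 0, 0, -0.05, 1], [0, 0, 0, 0, 0, -0.025, 1], [0, 0, 0, 0, 0, -0.015, 1], [0, 0, 0, 0, 0, 0, 1], [0, 0, 0, 0, 0, 0, 1]]
  ]
}}

```text
time_s: 16.75
ee_pos: [655.1, -12.4, 72.7]
ee_rot: [179.9, 0.0, 93.7]
force: [-0.2, 0.1, -1.9]
gripper_width: 17.6
gripper_force: 40.0
```

Force still equals the lid's weight, so nothing is touching. A last step down, then release.

Call:
{"fn": "send_rows", "kwargs": {
  "targets": [
    [[0, 0, 0, 0, 0, -0.007, 1], [0, 0, 0, 0, 0, -0.006, 1], [0, 0, 0, 0, 0, 0, 1], [0, 0, 0, 0, 0, 0, 0.3], [0, 0, 0, 0, 0, 0, 0], [0, 0, 0, 0, 0, 0, 0], [0, 0, 0, 0, 0, 0, 0]]
  ]
}}

```text
time_s: 17.45
ee_pos: [654.5, -12.4, 69.2]
ee_rot: [-180.0, -0.0, 93.7]
force: [1.1, 1.1, 0.0]
gripper_width: 44.9
gripper_force: 0.0
```

Call:
{"fn": "send_rows", "kwargs": {
  "targets": [
    [[0, 0, 0, 0, 0, 0.08, 0], [0, 0, 0, 0, 0, 0.16, 0], [0, 0, 0, 0, 0, 0.16, -0.5], [0, 0, 0, 0, 0, 0.1, -1]]
  ]
}}

```text
time_s: 17.85
ee_pos: [655.5, -12.5, 172.0]
ee_rot: [179.8, 0.0, 93.7]
force: [1.5, -0.1, -0.2]
gripper_width: 59.1
gripper_force: 0.0
```

Call:
{"fn": "send_rows", "kwargs": {
  "targets": [
    [[0, 0, -0.005, -0.1094, 0.1316, 0, -1], [0, 0, -0.005, -0.1094, 0.1316, 0, -1], [0, 0, -0.005, -0.1094, 0.1316, 0, -1], [0, 0, -0.005, -0.1094, 0.1316, 0, -1], [0, 0, -0.005, -0.1094, 0.1316, 0, -1], [0, 0, -0.005, -0.1094, 0.1316, 0, -1], [0, 0, -0.005, -0.1094, 0.1316, 0, -1], [0, 0, -0.005, -0.1094, 0.1316, 0, -1], [0, 0, -0.005, -0.1094, 0.1316, 0, -1], [0, 0, -0.005, -0.1094, 0.1316, 0, -1], [0, 0, -0.005, -0.1094, 0.1316, 0, -1], [0, 0, -0.005, -0.1094, 0.1316, 0, -1]]
  ]
}}

```text
time_s: 19.05
ee_pos: [391.0, 304.4, 169.5]
ee_rot: [180.0, -0.0, 88.3]
force: [1.0, 0.4, 0.9]
gripper_width: 91.0
gripper_force: 0.0
```

```bash
python3 look.py f; python3 s.py; python3 - <<'E'
from h import *
for n in ("top","side"):
    d=np.load(n+".npy"); P=cloud(n,d)
    for t in ("lid","packet","slim_tin"):
      for s in optics.silhouettes(n,t)[:1]:
        p=P[s["mask"]&(d>0)]; zt=np.percentile(p[:,2],95) if t!="lid" else 65; q=p[abs(p[:,2]-zt)<6]; print(n,t,s["conf"],rect(q[:,:2]),zt.round(1) if t!="lid" else "")
        if t=="lid":
            A=np.c_[q[:,:2]-[654,-11],np.ones(len(q))]; print(" plane",np.linalg.lstsq(A,q[:,2],rcond=None)[0].round(4))
a=cv2.imread('pics/f_side.png')[90:250,180:380];b=cv2.imread('pics/f_top.png')[90:250,170:330]
cv2.imwrite('pics/f2.png',cv2.resize(cv2.hconcat([a,b]),None,fx=2.2,fy=2.2))
E
```

```text
{'time_s': np.float64(19.2), 'ee_pos': array([389.8, 305.7, 169.5]), 'ee_rot': array([-1.80e+02, -1.00e-01,  8.85e+01]), 'qpos': array([3.670e+01, 1.320e+01, 1.038e+02, 1.000e-01, 6.310e+01, 3.820e+01]), 'force': array([ 0.1, -0.1,  0.3]), 'gripper_width': np.float64(91.0), 'gripper_force': np.float64(0.0)}
yaw of tool y -1.49 z [-0.001  0.001 -1.   ]
top lid 0.97 [655.8 -12.4 177.9 240.4   3.6] 
 plane [-5.0000e-04 -2.0000e-04  6.5336e+01]
top packet 0.59 [436.6 -78.4  59.6  38.8   4. ] 81.9
side lid 0.8 [654.3 -15.9 172.5 244.1   4.3] 
 plane [-2.20000e-03  3.00000e-04  6.33085e+01]
side packet 0.95 [439.9 -83.5  64.1  46.5   2. ] 75.7
side slim_tin 0.82 [393.8 301.4  52.5  52.9  53.3] 80.5
```

View pics/f2.png

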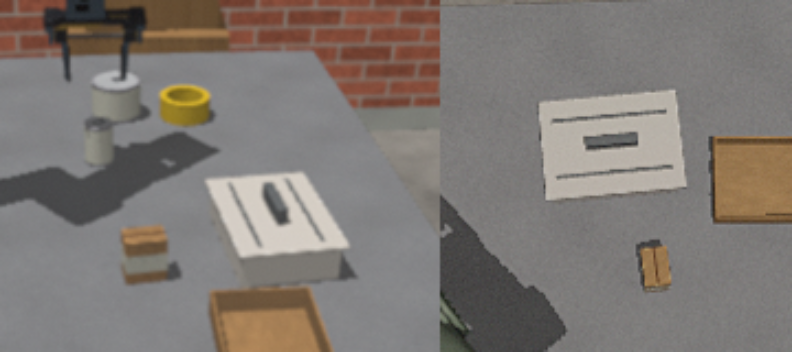

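The lid is level at plate height 65 mm and covers the tote all round, so it is seated. Now the slim tin.

Call:
{"fn": "send_rows", "kwargs": {
  "targets": [
    [[0, 0, 0, 0, 0, -0.12, -1], [0, 0, 0, 0, 0, -0.15, -1], [0, 0, 0, 0, 0, -0.15, -1], [0, 0, 0, 0, 0, -0.15, -1], [0, 0, 0, 0, 0, -0.1, -1], [0, 0, 0, 0, 0, -0.05, -1], [0, 0, 0, 0, 0, 0, -0.3], [0, 0, 0, 0, 0, 0, 0.1], [0, 0, 0, 0, 0, 0, 1], [0, 0, 0, 0, 0, 0, 1], [0, 0, 0, 0, 0, 0, 1], [0, 0, 0, 0, 0, 0, 1]]
  ],
  "grip_force": 25
}}

```text
time_s: 20.65
ee_pos: [392.2, 303.7, 26.0]
ee_rot: [180.0, -0.0, 88.3]
force: [-0.6, -1.1, 4.0]
gripper_width: 52.9
gripper_force: 25.0
```

```bash
python3 s.py
```

```text
{'time_s': np.float64(20.6), 'ee_pos': array([392.2, 303.7,  26. ]), 'ee_rot': array([180. ,  -0. ,  88.3]), 'qpos': array([ 36.4,  23. , 114.3,   0. ,  42.7,  38.1]), 'force': array([-0.6, -1.1,  4. ]), 'gripper_width': np.float64(52.9), 'gripper_force': np.float64(25.0)}
yaw of tool y -1.72 z [ 0.001  0.001 -1.   ]
```

Call:
{"fn": "send_rows", "kwargs": {
  "targets": [
    [[0, 0, 0, 0, 0, 0.06, 1], [0, 0, 0, 0, 0, 0.15, 1], [0, 0, 0, 0, 0, 0.2, 1], [0, 0, 0, 0, 0, 0.15, 1], [0, 0, 0, 0, 0, 0.065, 1], [0, 0, 0, 0.035, -0.095, 0, 1]]
  ]
}}

```text
time_s: 21.25
ee_pos: [400.1, 286.5, 153.5]
ee_rot: [179.7, -0.3, 88.4]
force: [-0.2, 0.4, -3.0]
gripper_width: 52.7
gripper_force: 25.0
```

Call:
{"fn": "send_rows", "kwargs": {
  "targets": [
    [[0, 0, 0, 0.07, -0.19, 0, 1], [0, 0, 0, 0.07, -0.19, 0, 1], [0, 0, 0, 0.07, -0.19, 0, 1], [0, 0, 0, 0.07, -0.19, 0, 1], [0, 0, 0, 0.07, -0.19, 0, 1], [0, 0, 0, 0.07, -0.19, 0, 1], [0, 0, 0, 0.07, -0.19, 0, 1], [0, 0, 0, 0.07, -0.19, 0, 1], [0, 0, 0, 0.07, -0.19, 0, 1], [0, 0, 0, 0.07, -0.19, 0, 1], [0, 0, 0, 0.07, -0.19, 0, 1], [0, 0, 0, 0.07, -0.19, 0, 1]]
  ]
}}

```text
time_s: 22.45
ee_pos: [567.0, -173.1, 150.8]
ee_rot: [-180.0, -0.0, 88.3]
force: [2.3, 0.1, -2.4]
gripper_width: 52.4
gripper_force: 25.0
```

Call:
{"fn": "send_rows", "kwargs": {
  "targets": [
    [[0, 0, 0, 0.07, -0.19, 0, 1], [0, 0, 0, 0.05, -0.135, 0, 1], [0, 0, 0, 0.02, -0.055, 0, 1], [0, 0, 0, 0, 0, 0, 1], [0, 0, 0, 0, 0, 0, 1], [0, 0, 0, 0, 0, 0, 1]]
  ]
}}

```text
time_s: 23.05
ee_pos: [594.5, -246.0, 150.5]
ee_rot: [-180.0, -0.0, 88.3]
force: [0.3, 0.5, -2.4]
gripper_width: 52.8
gripper_force: 25.0
```

Call:
{"fn": "send_rows", "kwargs": {
  "targets": [
    [[0, 0, 0, 0, 0, -0.08, 1], [0, 0, 0, 0, 0, -0.15, 1], [0, 0, 0, 0, 0, -0.15, 1], [0, 0, 0, 0, 0, -0.12, 1], [0, 0, 0, 0, 0, -0.06, 1], [0, 0, 0, 0, 0, -0.03, 1], [0, 0, 0, 0, 0, -0.01, 1], [0, 0, 0, 0, 0, 0, 1], [0, 0, 0, 0, 0, 0, -0.2], [0, 0, 0, 0, 0, 0, -0.4], [0, 0, 0, 0, 0, 0, -0.6], [0, 0, 0, 0, 0, 0, -0.6]]
  ]
}}

```text
time_s: 24.25
ee_pos: [595.3, -247.7, 30.9]
ee_rot: [179.9, 0.0, 88.3]
force: [-0.1, -0.0, 0.3]
gripper_width: 72.3
gripper_force: 0.0
```

Call:
{"fn": "send_rows", "kwargs": {
  "targets": [
    [[0, 0, 0, 0, 0, 0.06, -0.6], [0, 0, 0, 0, 0, 0.15, -0.6], [0, 0, 0, 0, 0, 0.2, -0.8], [0, 0, 0, 0, 0, 0.19, -1], [0, 0, 0.007, -0.0978, 0.1034, 0, -1], [0, 0, 0.007, -0.0978, 0.1034, 0, -1], [0, 0, 0.007, -0.0978, 0.1034, 0, -1], [0, 0, 0.007, -0.0978, 0.1034, 0, -1], [0, 0, 0.007, -0.0978, 0.1034, 0, -1], [0, 0, 0.007, -0.0978, 0.1034, 0, -1], [0, 0, 0.007, -0.0978, 0.1034, 0, -1], [0, 0, 0.007, -0.0978, 0.1034, 0, -1]]
  ]
}}

```text
time_s: 25.45
ee_pos: [437.9, -81.5, 151.3]
ee_rot: [179.9, 0.0, 93.3]
force: [-0.3, -0.2, 0.7]
gripper_width: 90.9
gripper_force: 0.0
```

```bash
python3 look.py g; python3 s.py; python3 - <<'E'
from h import *
for n in ("top","side"):
    d=np.load(n+".npy"); P=cloud(n,d)
    for t in ("packet","slim_tin"):
      for s in optics.silhouettes(n,t)[:1]:
        p=P[s["mask"]&(d>0)]; zt=np.percentile(p[:,2],95); q=p[abs(p[:,2]-zt)<6]; print(n,t,s["conf"],rect(q[:,:2]),zt.round(1))
a=cv2.imread('pics/g_side.png')[110:290,180:380];b=cv2.imread('pics/g_top.png')[90:270,210:370]
cv2.imwrite('pics/g2.png',cv2.resize(cv2.hconcat([a,b]),None,fx=2.2,fy=2.2))
E
```

```text
{'time_s': np.float64(25.6), 'ee_pos': array([435.9, -80.3, 151.2]), 'ee_rot': array([-179.9,   -0. ,   93.4]), 'qpos': array([-11.9,   9.7, 111.4,   0. ,  59. , -15.4]), 'force': array([ 0.2, -0.6,  0.3]), 'gripper_width': np.float64(91.4), 'gripper_force': np.float64(0.0)}
yaw of tool y 3.43 z [-0.001  0.001 -1.   ]
top slim_tin 0.57 [ 596.3 -245.    49.    46.5   84.4] 91.1
side packet 0.76 [439.8 -84.2  65.2  50.2   6.9] 75.9
side slim_tin 0.71 [ 594.1 -248.    51.3   52.5   64.3] 84.0
```

View pics/g2.png

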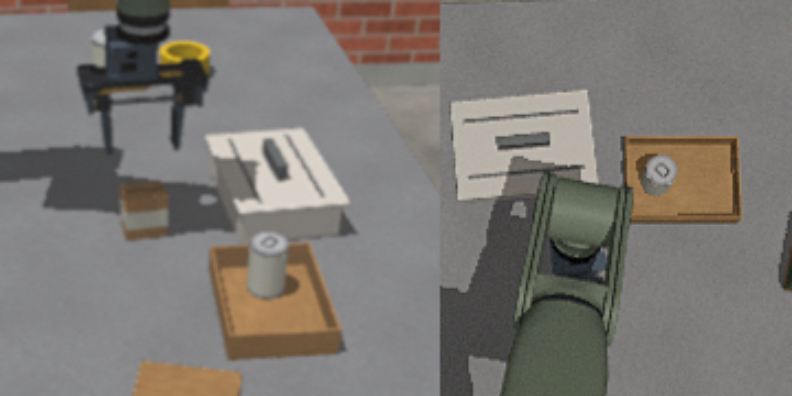

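The slim tin stands upright in the tray, and the open gripper is over the packet. Descending to grip it.

Call:
{"fn": "send_rows", "kwargs": {
  "targets": [
    [[0, 0, 0, 0, 0, -0.1, -1], [0, 0, 0, 0, 0, -0.12, -1], [0, 0, 0, 0, 0, -0.13, -1], [0, 0, 0, 0, 0, -0.13, -1], [0, 0, 0, 0, 0, -0.1, -1], [0, 0, 0, 0, 0, -0.055, -1], [0, 0, 0, 0, 0, 0, -1], [0, 0, 0, 0, 0, 0, -0.3], [0, 0, 0, 0, 0, 0, 1], [0, 0, 0, 0, 0, 0, 1], [0, 0, 0, 0, 0, 0, 1], [0, 0, 0, 0, 0, 0, 1]]
  ],
  "grip_force": 22
}}

```text
time_s: 26.95
ee_pos: [439.0, -82.2, 24.1]
ee_rot: [179.9, 0.0, 93.3]
force: [-0.9, -0.9, 5.5]
gripper_width: 64.4
gripper_force: 21.8
```

```bash
python3 s.py
```

```text
{'time_s': np.float64(27.0), 'ee_pos': array([439. , -82.2,  24.1]), 'ee_rot': array([179.9,   0. ,  93.3]), 'qpos': array([-12.1,  19.7, 120.7,  -0. ,  39.5, -15.4]), 'force': array([-0.9, -0.9,  5.5]), 'gripper_width': np.float64(64.4), 'gripper_force': np.float64(21.8)}
yaw of tool y 3.33 z [ 0.001 -0.    -1.   ]
```

Call:
{"fn": "send_rows", "kwargs": {
  "targets": [
    [[0, 0, 0, 0, 0, 0.06, 1], [0, 0, 0, 0, 0, 0.18, 1], [0, 0, 0, 0, 0, 0.22, 1], [0, 0, 0, 0, 0, 0.19, 1]]
  ]
}}

```text
time_s: 27.35
ee_pos: [438.3, -82.0, 155.1]
ee_rot: [180.0, 0.0, 93.3]
force: [1.3, -0.0, -1.3]
gripper_width: 64.5
gripper_force: 21.8
```

Call:
{"fn": "send_rows", "kwargs": {
  "targets": [
    [[0, 0, 0, 0.0427, -0.0686, 0, 1], [0, 0, -0.007, 0.0854, -0.1372, 0, 1], [0, 0, -0.007, 0.0854, -0.1372, 0, 1], [0, 0, -0.007, 0.0854, -0.1372, 0, 1], [0, 0, -0.007, 0.0854, -0.1372, 0, 1], [0, 0, -0.007, 0.0854, -0.1372, 0, 1], [0, 0, -0.007, 0.0854, -0.1372, 0, 1], [0, 0, -0.007, 0.0854, -0.1372, 0, 1], [0, 0, -0.007, 0.0854, -0.1372, 0, 1], [0, 0, 0, 0.0427, -0.0686, 0, 1], [0, 0, 0, 0, 0, 0, 1], [0, 0, 0, 0, 0, 0, 1]]
  ]
}}

```text
time_s: 28.55
ee_pos: [591.3, -328.7, 151.7]
ee_rot: [-179.8, -0.1, 88.2]
force: [0.1, 0.5, -1.8]
gripper_width: 64.5
gripper_force: 21.8
```

```bash
python3 s.py
```

```text
{'time_s': np.float64(28.6), 'ee_pos': array([ 591.3, -328.7,  151.7]), 'ee_rot': array([-1.798e+02, -1.000e-01,  8.820e+01]), 'qpos': array([-30.1,  29.8,  80.2,   0. ,  70.2, -28.3]), 'force': array([ 0.1,  0.5, -1.8]), 'gripper_width': np.float64(64.5), 'gripper_force': np.float64(21.8)}
yaw of tool y -1.75 z [-0.003  0.002 -1.   ]
```

Call:
{"fn": "send_rows", "kwargs": {
  "targets": [
    [[0, 0, 0, 0, 0, -0.08, 1], [0, 0, 0, 0, 0, -0.15, 1], [0, 0, 0, 0, 0, -0.15, 1], [0, 0, 0, 0, 0, -0.12, 1], [0, 0, 0, 0, 0, -0.06, 1], [0, 0, 0, 0, 0, -0.03, 1], [0, 0, 0, 0, 0, -0.02, 1], [0, 0, 0, 0, 0, 0, 1], [0, 0, 0, 0, 0, 0, 1]]
  ]
}}

```text
time_s: 29.45
ee_pos: [592.9, -329.4, 32.5]
ee_rot: [179.9, 0.1, 88.3]
force: [-0.4, -0.6, -0.9]
gripper_width: 64.6
gripper_force: 21.8
```

Call:
{"fn": "send_rows", "kwargs": {
  "targets": [
    [[0, 0, 0, 0, 0, -0.012, 1], [0, 0, 0, 0, 0, -0.006, 1], [0, 0, 0, 0, 0, 0, 1], [0, 0, 0, 0, 0, 0, -0.5], [0, 0, 0, 0, 0, 0, -0.7], [0, 0, 0, 0, 0, 0, -0.7], [0, 0, 0, 0, 0, 0, -0.7]]
  ]
}}

```text
time_s: 30.15
ee_pos: [592.3, -329.1, 27.8]
ee_rot: [180.0, 0.0, 88.3]
force: [0.2, 0.4, -0.9]
gripper_width: 77.3
gripper_force: 0.0
```

Call:
{"fn": "send_rows", "kwargs": {
  "targets": [
    [[0, 0, 0, 0, 0, 0.06, -0.7], [0, 0, 0, 0, 0, 0.15, -0.7], [0, 0, 0, 0, 0, 0.2, -0.7], [0, 0, 0, 0, 0, 0.2, -0.7], [0, 0, 0, -0.15, 0.1, 0.05, -0.7], [0, 0, 0, -0.15, 0.15, 0, -0.7], [0, 0, 0, -0.15, 0.15, 0, -0.7], [0, 0, 0, -0.15, 0.15, 0, -0.7], [0, 0, 0, -0.15, 0.15, 0, -0.7], [0, 0, 0, -0.15, 0.15, 0, -0.7], [0, 0, 0, 0, 0, 0, -0.7], [0, 0, 0, 0, 0, 0, -0.7]]
  ]
}}

```text
time_s: 31.35
ee_pos: [412.6, -159.0, 161.1]
ee_rot: [179.8, 0.1, 88.3]
force: [0.5, -0.5, 0.7]
gripper_width: 77.6
gripper_force: 0.0
```

```bash
python3 look.py i; python3 s.py; python3 a.py | tail -11; python3 - <<'E'
from h import *
a=cv2.imread('pics/i_side.png')[110:320,180:380];b=cv2.imread('pics/i_top.png')[90:300,200:400]
cv2.imwrite('pics/i2.png',cv2.resize(cv2.hconcat([a,b]),None,fx=2,fy=2))
E
```

```text
{'time_s': np.float64(31.4), 'ee_pos': array([ 413.6, -159.9,  160.7]), 'ee_rot': array([1.798e+02, 1.000e-01, 8.830e+01]), 'qpos': array([-22.6,   9. , 110.7,  -0. ,  60.1, -20.9]), 'force': array([ 1.3, -0.5,  0.4]), 'gripper_width': np.float64(77.8), 'gripper_force': np.float64(0.0)}
yaw of tool y -1.73 z [ 0.003 -0.001 -1.   ]
side pos [  313. -1288.   841.] fwd [ 0.12  0.84 -0.53]
tote 0.42 [232. 178.] 24 ztop 27.5 rect(cx,cy,w,h,a) [571.7  40.1   1.8  57.5   3.6]
tray 0.69 [321. 163.] 1288 ztop 46.1 rect(cx,cy,w,h,a) [ 593.3 -288.   200.3  148.2   88. ]
lid 0.9 [249. 154.] 2807 ztop 76.8 rect(cx,cy,w,h,a) [651.2 -11.6 177.1 235.4   4.9]
slim_tin 0.66 [311. 169.] 227 ztop 90.8 rect(cx,cy,w,h,a) [ 595.5 -244.    48.9   48.     5.9]
slim_tin 0.52 [320. 167.] 1211 ztop 45.0 rect(cx,cy,w,h,a) [ 593.2 -287.7  199.7  148.2   88.1]
packet 0.76 [332. 172.] 290 ztop 86.1 rect(cx,cy,w,h,a) [ 591.3 -325.9   44.3   62.5   88.4]
wide_tin 0.95 [111. 216.] 686 ztop 81.0 rect(cx,cy,w,h,a) [436.8 511.1  95.   90.5  74.5]
tea_carton 0.6 [111. 174.] 478 ztop 53.2 rect(cx,cy,w,h,a) [579.4 489.2 101.6 100.6  44.4]
tea_carton 0.57 [376. 209.] 767 ztop 81.5 rect(cx,cy,w,h,a) [ 444.  -502.5   67.7  121.3   74.5]
tape_roll 0.91 [110. 174.] 505 ztop 52.9 rect(cx,cy,w,h,a) [579.4 489.2 101.6 100.6  44.4]
```

View pics/i2.png

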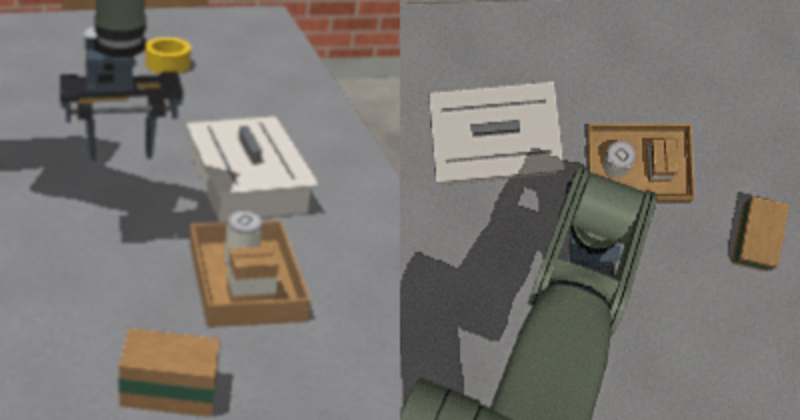

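The slim tin and the packet stand upright side by side in the tray, the lid is seated, and the bystanders have not moved. The gripper touches nothing.

```bash
python3 -c "
from workcell import env
print(env.job_done())"
```

```text
the job is handed in; nothing more can be done
None
```

Job handed in at about 31 s: the flat and squat tins lie side by side in the tote under its seated lid, the slim tin and packet stand upright in the tray, and the last camera check showed the wide tin, tea carton and tape roll where they started.

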